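# Tare the carat scale for the stone case

## Task

Tare the carat scale for the red stone case, which was set down askew over the edge of the pan: nudge it, still flat, to the middle of the round pan, swing the clear draught cover fully shut, then press the blue tare key on the sloping panel with the fingertips until you feel it bear firmly back (about 10 N, never as much as 25 N), keep it in for a second and let go. Leave the case under the shut cover; press no other key, never lean on the pan with 20 N or more, and do not shift the loose things lying about.

Things in the scene. Friction and masses are not known exactly. Their poses are not given: they have to be found in the camera images.
- scale: white carat scale 185 long (x) by 170 wide (y), deck 49 high; does not slide. Origin on the bench under it; -x front, +y its left (as the robot sees it), z up. Its front console slopes up at 20 degrees from x -103 z 24 to x -35 z 49, outward normal (-0.342, 0, 0.940) in this frame; on it a row of three membrane keys 50 mm apart, each 24 mm square and 2.5 mm proud, below a flat display
- red_case: red plastic stone case, 48 (x) by 70 (y) by 22 high, lid shut, 50 to 110 g, loose; origin at the centre of its underside, z up. It lies flat on the scale's pan, its long side roughly across the scale (along the scale's y), 18 to 32 mm too near the front and up to 22 mm too far right, so that it may hang over the pan's edge and foul the cover. Slides easily
- pan_top (a point): centre of the top of the scale's round steel pan, 96 mm across, 57 mm above the bench, 22 mm behind the scale's origin, 8 mm proud of the deck; level; it sinks less than 1 mm under load. z up. A black lamp arm crosses the bench 0.53 m up, 0.64 m ahead of the robot's base: keep the wrist on the near side of it by leaning the fingers forward 20 to 30 degrees
- cover (a joint): angle of the clear draught cover in rad: 0 shut, up to 1.9 open; at 1.57 it stands on its hinged side. Stiff hinge: it stays wherever it is left and takes 1 to 2 N at the free edge to move
- cover_hinge (a point): middle of the cover's hinge line, on the left side of the deck, 50 mm above the bench; x runs along the hinge line (axes as the scale's). The cover is a clear box open below, 112 along the hinge (x), 156 across (from the hinge towards -y when shut) and 50 high, walls 3 mm; shut, its top stands 100 mm above the bench
- cover_push (a point): point on the outer face of the cover's top, on its mid-line, 115 mm from the hinge side and 41 mm from the free edge; z points out of that face, -y towards the free edge. It moves with the cover
- tare_key_face (a point): centre of the tare key's face: blue with two pale arrowheads pointing at each other, leftmost of the row. z points out of the face (square to the console), x up the slope. The key resists with 3 N, gives only 1 mm, to 6 N, then stops hard; it switches when more than 7 N is kept on it for half a second; its foil is ruined at 25 N
- unit_key: middle key, grey with three pale bars, 50 mm right of the tare key; not to be pressed (3 N or more counts)
- power_key: right key, grey with a red ring-and-stroke sign, 100 mm right of the tare key; not to be pressed (3 N or more counts)
- pan: the weighing pan itself (same centre as pan_top, origin at its underside); overloaded at 20 N
- loupe: black folding double loupe 18 x 62 x 28, loose on the bench left of the scale; leave it where it is
- tin_round: round white tin, 52 across, 18 high, loose to the right behind the scale; leave it where it is
- tweezers_a: green tweezers 129 long, 10 high, loose behind the scale; leave them where they are
- bur_block_a: yellow block of burs 50 x 36 x 54, loose on the left half of the bench; leave it where it is
Things that resemble listed ones, but are neither listed nor needed, are in the scene too. Of the things that look like the red_case, the larger one is meant.

How it is judged:
By the outcome, as a careful person would: the job done as asked, in the order asked, and still so for the second after the job is handed in, with the robot touching nothing.
It also fails if it takes over 72 s, if anything falls off the work surface, if the arm or the gripper's body presses on something with over 40 N, if the wrist force passes 120 N, or if a joint passes its speed limit or range.

## Robot

A 6-joint arm with a two-finger parallel gripper is mounted at the origin on a cart in front of the work surface, level with it; the furniture and walls round the work are solid. World frame = base frame: x ahead of the robot, y to its left, z up, the work surface at z = 0. Lengths are in mm, angles in rad, forces in N, time in s.
With the tool pointing down it reaches from about 275 to 750 mm from the base axis. Payload 10.2 kg.
Tool frame: the origin (TCP) lies between the finger pads; the fingertips stand 19 mm ahead of it and the grasp point (between the pads) is the TCP; z points along the fingers, y is the line along which they close (so a half turn about z gives the same grasp; the last joint's range is limited). The gripper opens to 85 mm and grips with 20 to 120 N. Pads are 22 mm wide; open, the fingers measure 114 mm over their backs; the gripper's body (76 mm by 85 mm) begins 54 mm behind the grasp point. The pads swing forward as they close: fully open they stand 13 mm farther back than shut.
Start: joints at [-1.332, 0.313, 1.498, -0, 1.331, -0.223], TCP at [233.908, -470.02, 250.294] pointing down, gripper open.
Joint ranges: [-2.94, 2.94], [-0.97, 2.17], [0.19, 2.56], [-1.23, 4.37], [0.02, 3.11], [-2.88, 2.88]. Speed limits (rad/s): [2.39, 2.39, 3.01, 3.14, 3.14, 3.14].

## Interface

Orientations are given as a unit quaternion [w, x, y, z].
In Python, from rig import sense, capture, finish_job gives the robot as it stands. The module is installed in compiled form; this text tells all that it offers.
- The arm moves only by the tool move_arm, never from a script. Its argument "moves" is a list of rows, each an object with "turn": the turn, a rotation vector about the tool's x, y, z in rad, a list of three; "translation": the shift along the tool's x, y, z in mm, a list of three; "hand": the opening, from 0 (shut) to 1 (fully open). In form: [{"turn": [wx, wy, wz], "translation": [x, y, z], "hand": hand}, ...]. A call has 1 to 10 rows; each row shifts and turns the commanded pose from where the row before left it, along the tool's axes as they then stand; what a row does not reach is not made up. A row lasts 1/12 s, in which the tool goes at most 41.7 mm and 7.16 degrees, less where a joint would pass 70% of its speed; a pose out of reach is approached as far as the arm can. A call with a gripper value outside its range is refused whole. The fingers move at their own pace and stop on an object; "grip_force" is the grip in N (left out, the last holds). Time passes only in rows, so rows that do not move let the fingers close. It gives the time, the measured TCP pose, the force, the opening and the grip force at its end, in the units of the state.
- sense(): the state, without advancing time (a new reading comes with each control period).
- capture(name): name is "scene" or "side" or "wrist"; returns a dict with "image" (420x560x3 uint8, blue, green, red), "z_map" (420x560 float32, mm along the optical axis (not along the pixel's ray), 0 where there is no reading), "vertical_fov" (degrees; the focal length in pixels is half the picture's height over the tangent of half this angle, whatever the lens; pixels are square), "cx", "cy" (the principal point, pixels), "R" (3x3) and "t" (3): a world point X has camera coordinates R X + t; the wrist camera has in their place "T_tool_cam" (4x4, takes a point from camera to tool coordinates, whose origin is the TCP and whose axes are the flange's). Camera axes: x right, y down, z forward; pixel columns grow to the right and rows downward; lengths in mm; the calibration is good to about 2 mm. A picture is of the moment at which its call begins: read the wrist's pose just before it.
- finish_job(): hands the job in; it is judged then, once.
The state is a dict: "time_s": time; "joints": joint angles; "dq": joint speeds; "tau": joint torques, N m; "eef_pos": TCP position; "ee_rot": TCP orientation; "force": force on the tool from outside, world axes, zero at the start; "wrist_torque": the same for the moment, N m; "grip_width": opening from 0.0 (shut) to 1.0 (fully open); "grip_force": force on a finger pad.
Only numpy, scipy, OpenCV 4.12 (cv2) and the standard library are available. Lean on these libraries where they do the work, as an engineer would, in place of code of your own. Each camera call takes 0.05 s, during which the arm holds its last target. There are 200 camera calls.

## Working session

There is one attempt and no reset: what is moved stays moved. The work goes in short steps, Python scripts to look and compute and a tool call to move; the robot and the scene stay as the last step left them, time stands still between calls to the robot, and variables do not carry over. Pictures are saved under pics/ and viewed, at most 12 in all, crops included, and the job is handed in when it is done.

Besides the shell and the picture viewer there is one more tool, called by a JSON object that holds its "method" and its "body", one argument or row to a line. move_arm: Moves the arm, as the interface text tells. Its arguments: {"type":"object","properties":{"moves":{"type":"array","items":{"type":"object","properties":{"turn":{"type":"array","items":{"type":"number"}},"translation":{"type":"array","items":{"type":"number"}},"hand":{"type":"number"}}}},"grip_force":{"type":"number"}},"required":["moves"]}

```bash
mkdir -p pics; cat > h.py <<'E'
import numpy as np, cv2, pickle
from rig import sense, capture
def grab(n):
    s=sense(); c=capture(n); c['s']=s; pickle.dump(c,open(f'{n}.pkl','wb')); return c
def load(n): return pickle.load(open(f'{n}.pkl','rb'))
def qR(q):
    from scipy.spatial.transform import Rotation as Ro
    return Ro.from_quat([q[1],q[2],q[3],q[0]]).as_matrix()
def cam(c):
    f=c['image'].shape[0]/2/np.tan(np.radians(c['vertical_fov']/2)); return f,c['cx'],c['cy']
def ext(c): # cam->world
    if 'R' in c: R=np.array(c['R']);return R.T,-R.T@np.array(c['t'])
    T=np.array(c['T_tool_cam']);W=qR(c['s']['ee_rot']);return W@T[:3,:3],W@T[:3,3]+np.array(c['s']['eef_pos'])
def px(c,u,v,z=None):
    "world point by depth map, or at plane world z"
    f,cx,cy=cam(c);R,o=ext(c);d=np.array([(u-cx)/f,(v-cy)/f,1.])
    if z is None: return R@(d*c['z_map'][int(v),int(u)])+o
    w=R@d; return o+w*(z-o[2])/w[2]
def proj(c,X):
    f,cx,cy=cam(c);R,o=ext(c);p=R.T@(np.array(X)-o);return cx+f*p[0]/p[2],cy+f*p[1]/p[2]
E
python3 - <<'E'
from h import *
for n in('scene','side'):
    c=grab(n);print(n,cam(c),ext(c)[1],ext(c)[0][:,2])
    cv2.imwrite(f'pics/{n}.png',cv2.resize(c['image'],(800,600),interpolation=cv2.INTER_CUBIC))
s=sense();print(s)
E
```

```text
scene (np.float64(453.1792496163449), 284.3552852844761, 207.16765823318704) [517.25018402 618.3055594  994.22202138] [ 0.05501922 -0.6377979  -0.76823611]
side (np.float64(411.5497161701629), 285.0084185623297, 216.51027680466945) [ 545.1016725  -901.31612139  596.78131594] [ 0.03153398  0.82981642 -0.55714479]
{'time_s': 0.1, 'joints': array([-1.33237024e+00,  3.13401352e-01,  1.49835702e+00,  1.82122796e-05,
        1.33098378e+00, -2.23364880e-01]), 'dq': array([-0.00010295,  0.00017913, -0.00228236, -0.00097886, -0.00047096,
       -0.00071407]), 'tau': array([ 3.28134833e-03, -4.12895286e+01, -2.60143948e+01, -1.42795188e-04,
        2.98549574e-03,  4.90932010e-06]), 'eef_pos': array([ 233.87547613, -469.80357819,  249.79008957]), 'ee_rot': array([-5.74795502e-04,  9.73462190e-01,  2.28847184e-01,  4.51591351e-06]), 'force': array([ 1.20648483, -0.02489826, -0.08979949]), 'wrist_torque': array([0.01924671, 0.03760615, 0.00673917]), 'grip_force': 0.0, 'grip_width': 1.0012414419677185}
```

View pics/scene.png

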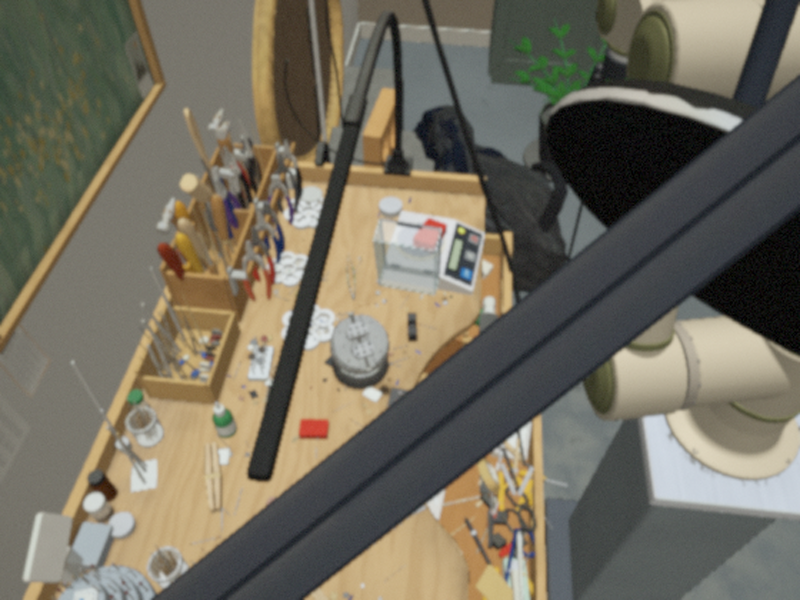

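View pics/side.png

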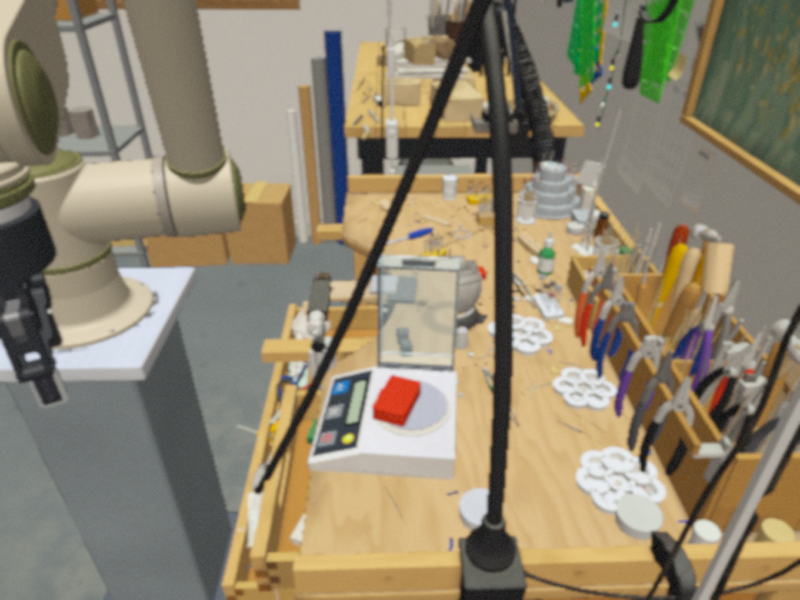

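The scene view shows the scale at about (430,250), with the cover standing open. The side view shows the red case on the pan at (397,400), the cover upright at (418,310) and the blue key at (342,386).

```bash
python3 - <<'E'
from h import *
c=load('side');im=c['image'][175:345,205:335]
a=cv2.resize(im,None,fx=3.5,fy=3.5,interpolation=cv2.INTER_CUBIC)
c2=load('scene');im=c2['image'][135:215,255:350]
b=cv2.resize(im,None,fx=3.5,fy=3.5,interpolation=cv2.INTER_CUBIC)
o=np.zeros((595,800,3),np.uint8);o[:a.shape[0],:a.shape[1]]=a[:595];o[:b.shape[0],460:460+b.shape[1]]=b
cv2.imwrite('pics/crop.png',o)
E
```

```text
(no output)
```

View pics/crop.png

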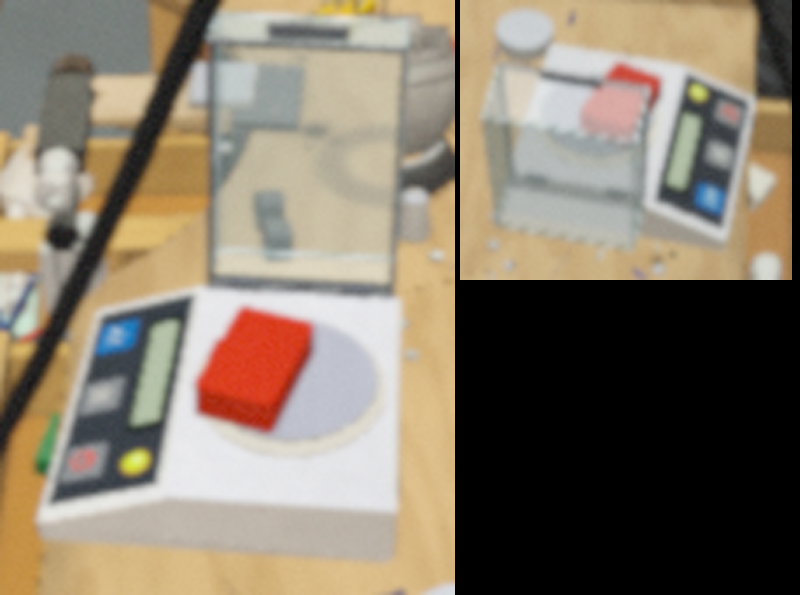

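The crop shows these features (crop pixels):
- Case top corners: (243,310), (311,325), (277,408), (200,385).
- Deck corners: (196,290), (400,298), (397,505), (160,498).
- Blue key: (118,336).
- Cover hinge foot: (213,285) to (395,292).

```bash
python3 - <<'E'
from h import *
from scipy.optimize import least_squares
c=load('side')
P=lambda u,v:(205+u/3.5-.36,175+v/3.5-.36)
# scale frame points
M=[((-35,85,49),(194,291)),((82,85,49),(400,299)) ,((82,-85,49),(397,507)),((-35,-85,49),(162,498)),((82,-85,0),(392,556))]
ct,st=np.cos(np.radians(20)),np.sin(np.radians(20))
for n,y in(('t',50),('u',0),('p',-50)):pass
def w(p,m):
    a=p[2];return np.array([p[0]+m[0]*np.cos(a)-m[1]*np.sin(a),p[1]+m[0]*np.sin(a)+m[1]*np.cos(a),m[2]])
r=lambda p:np.ravel([np.subtract(proj(c,w(p,m)),P(*q)) for m,q in M])
s=least_squares(r,[500,-250,0]);print('scale',s.x,np.round(r(s.x),1))
p=s.x
print('pan',w(p,(22,0,57)))
for n,q,z in(('blue',(118,336),37),('unit',(103,394),37),('pow',(83,461),37)):
    X=px(c,*P(*q),z);print(n,X,px(c,*P(*q)), np.round(np.array([[np.cos(p[2]),np.sin(p[2])],[-np.sin(p[2]),np.cos(p[2])]])@(X[:2]-p[:2]),1))
Y=[]
for q in((243,310),(311,325),(277,408),(200,385)):
    X=px(c,*P(*q),79);Y.append(X[:2]);print('case',np.round(X,1))
Y=np.array(Y);print('mean',Y.mean(0),np.linalg.norm(Y[0]-Y[1]),np.linalg.norm(Y[1]-Y[2]),'yaw long',np.degrees(np.arctan2(*(Y[1]-Y[2]+Y[0]-Y[3])[::-1])))
for q in((213,285),(395,292)): print('hinge',px(c,*P(*q),50))
for q in((210,20),(413,20),(205,45),(408,45)): print('covtop',px(c,*P(*q)))
# pan ellipse pixels
for q in((340,380),(260,360),(300,500),(150,380)): print('z',q,px(c,*P(*q)))
E
```

```text
scale [ 5.48448449e+02 -3.16720625e+02 -8.31271369e-02] [ 0.8 -2.7 -2.1 -3.   0.3 -0.2  0.5 -0.3  0.3  4.6]
pan [ 570.37248096 -318.54731665   57.        ]
blue [ 474.88484109 -263.10660866   37.        ] [ 474.32527365 -258.02063062   32.53902688] [-77.8  47.3]
unit [ 469.45940029 -311.26061748   37.        ] [ 468.93324589 -307.15629476   33.10625922] [-79.2  -1.1]
pow [ 462.40110858 -361.41387506   37.        ] [ 461.45716    -355.25140244   30.61062663] [-82.  -51.7]
case [ 547.7 -291.3   79. ]
case [ 584.6 -304.9   79. ]
case [ 564.1 -368.2   79. ]
case [ 524.8 -350.3   79. ]
mean [ 555.30199948 -328.69476052] 39.285130821451006 66.55688452711702 yaw long 70.41332394344563
hinge [ 530.30943606 -233.82444419   50.        ]
hinge [ 638.11495934 -243.30474877   50.        ]
covtop [ 536.17042631 -429.19592624  336.99643014]
covtop [667.37278698 -39.22985009 120.57080933]
covtop [ 533.97927813 -425.93437088  324.45637414]
covtop [ 640.86287228 -212.87907116  200.82922905]
z (340, 380) [ 599.91279008 -322.68137314   54.71097246]
z (260, 360) [ 556.30148325 -328.32548505   75.51443026]
z (300, 500) [ 574.7022596  -400.74087318   46.96529179]
z (150, 380) [ 495.45399935 -305.70074206   41.61174591]
```

```bash
cat >> h.py <<'E'
from scipy.spatial.transform import Rotation as Ro
YAW=-0.083
def Rt(lean,yaw=None):
    a=np.radians(lean);c,s=np.cos(a),np.sin(a)
    return Ro.from_euler('z',YAW if yaw is None else yaw).as_matrix()@np.array([[c,0,s],[0,-1,0],[s,0,-c]])
def plan(lean=None,tip=None,tcp=None,ahead=19,yaw=None,show=True):
    "prints remaining turn and tool-axes translation after the turn"
    s=sense();R=qR(s['ee_rot']);p=np.array(s['eef_pos']);T=R if lean is None else Rt(lean,yaw)
    w=Ro.from_matrix(R.T@T).as_rotvec()
    if tip is not None: tcp=np.array(tip)-ahead*T[:,2]
    d=T.T@(np.array(tcp)-p)
    print('turn',np.round(w,4),'/row n=',int(np.ceil(np.degrees(np.linalg.norm(w))/7)),'trans',np.round(d,1),'n',np.ceil(np.linalg.norm(d)/41))
E
python3 - <<'E'
from h import *
c=grab('wrist');print(np.round(c['T_tool_cam'],3),cam(c))
plan(25,tcp=[450,-325,270])
E
```

```text
[[-1.00000e-03 -9.52000e-01 -3.06000e-01  7.93250e+01]
 [ 1.00000e+00 -0.00000e+00 -1.00000e-03  7.90000e-02]
 [ 1.00000e-03 -3.06000e-01  9.52000e-01 -1.23961e+02]
 [ 0.00000e+00  0.00000e+00  0.00000e+00  1.00000e+00]] (np.float64(291.47407728529083), 275.80944046130156, 204.9666811332124)
turn [-0.1198  0.4255  0.5358] /row n= 6 trans [ 192.8 -162.3   67.7] n 7.0
```

{"method": "move_arm", "body": {
  "moves": [
    {"turn": [-0.02,0.071,0.0893],"translation": [0,0,0],"hand": 0.5},
    {"turn": [-0.02,0.071,0.0893],"translation": [0,0,0],"hand": 0.5},
    {"turn": [-0.02,0.071,0.0893],"translation": [0,0,0],"hand": 0.5},
    {"turn": [-0.02,0.071,0.0893],"translation": [0,0,0],"hand": 0.5},
    {"turn": [-0.02,0.071,0.0893],"translation": [0,0,0],"hand": 0.5},
    {"turn": [-0.02,0.071,0.0893],"translation": [0,0,0],"hand": 0.5}
  ]
}}

```text
time_s: 0.65
eef_pos: [233.8, -470.2, 250.3]
ee_rot: [0.01, 0.975, -0.043, 0.218]
force: [-0.0, -0.2, -0.2]
grip_width: 0.503
grip_force: 0.0
```

{"method": "move_arm", "body": {
  "moves": [
    {"turn": [0,0,0],"translation": [24,-20.3,8.5],"hand": 0.5},
    {"turn": [0,0,0],"translation": [24,-20.3,8.5],"hand": 0.5},
    {"turn": [0,0,0],"translation": [24,-20.3,8.5],"hand": 0.5},
    {"turn": [0,0,0],"translation": [24,-20.3,8.5],"hand": 0.5},
    {"turn": [0,0,0],"translation": [24,-20.3,8.5],"hand": 0.5},
    {"turn": [0,0,0],"translation": [24,-20.3,8.5],"hand": 0.5},
    {"turn": [0,0,0],"translation": [24,-20.3,8.5],"hand": 0.5},
    {"turn": [0,0,0],"translation": [24,-20.3,8.5],"hand": 0.5},
    {"turn": [0,0,0],"translation": [0,0,0],"hand": 0.5},
    {"turn": [0,0,0],"translation": [0,0,0],"hand": 0.5}
  ]
}}

```text
time_s: 1.48
eef_pos: [450.2, -323.9, 269.6]
ee_rot: [0.009, 0.975, -0.039, 0.217]
force: [0.1, -1.3, 0.4]
grip_width: 0.505
grip_force: 0.0
```

```bash
python3 - <<'E'
from h import *
c=grab('wrist');plan(25,tcp=[450,-325,270]);s=c['s'];print(s['eef_pos'],s['force'])
cv2.imwrite('pics/w1.png',cv2.resize(c['image'],(800,600),interpolation=cv2.INTER_CUBIC))
E
```

```text
turn [ 0.0002 -0.0003  0.0013] /row n= 1 trans [ 0.8  0.3 -0.1] n 1.0
[ 450.18901249 -323.86720431  269.64373496] [ 0.14260399 -1.25579474  0.36166922]
```

View pics/w1.png

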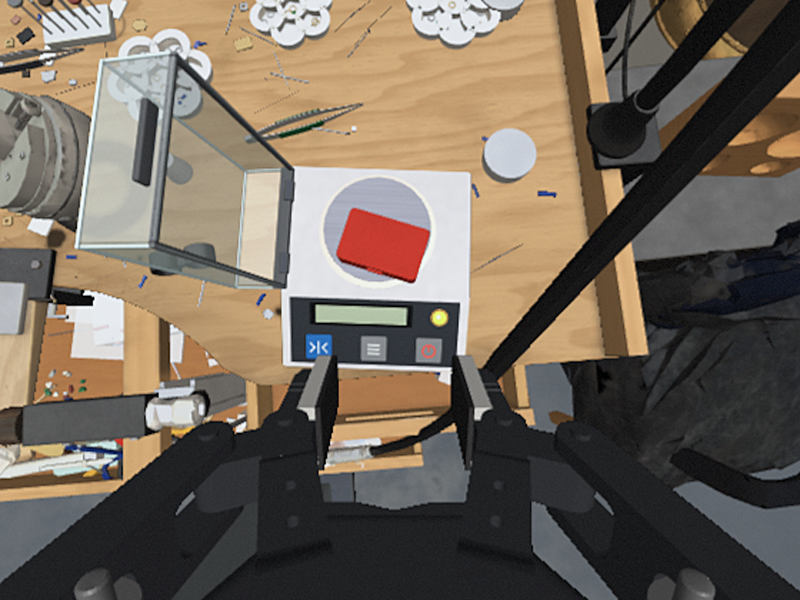

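The wrist view shows the case at (383,245) on the pan (378,230), the blue key at (319,346), the cover hinge at about x=285, and the cover open to the left.

```bash
python3 - <<'E'
from h import *
c=load('wrist');im=c['image'][105:265,195:335]
cv2.imwrite('pics/w1c.png',cv2.resize(im,None,fx=3.75,fy=3.75,interpolation=cv2.INTER_CUBIC))
E
```

```text
(no output)
```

View pics/w1c.png

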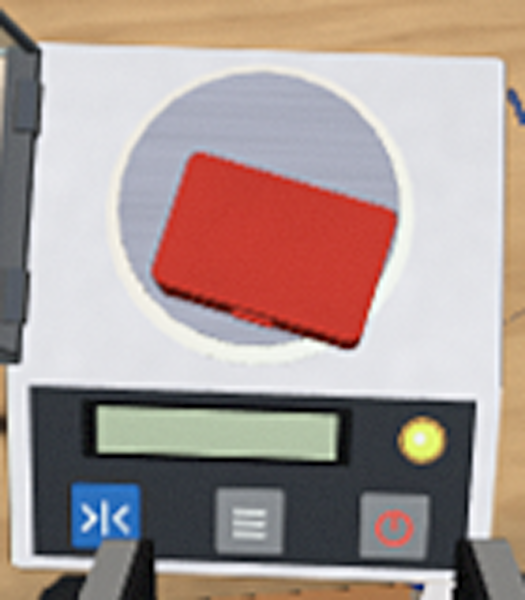

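The crop shows these features (crop pixels):
- Pan: x from 118 to 403, y from 71 to 347.
- Case top corners: (192,151), (398,212), (355,343), (154,278).
- Keys: (105,515), (249,522), (395,526).

```bash
python3 - <<'E'
from h import *
c=load('wrist');P=lambda u,v:(195+u/3.75-.37,105+v/3.75-.37)
g=lambda q,z:px(c,*P(*q),z)
K=[g(q,36.5) for q in((105,515),(249,522),(395,526))]
for k in K:print('key',np.round(k,1))
d=K[0]-K[2];print('yaw keys',np.arctan2(-d[0],d[1]),np.linalg.norm(d))
for q in((105,515),(249,522)):print('depth',px(c,*P(*q)))
E=[g(q,57) for q in((118,208),(403,208),(260,71),(260,347))];print('pan',np.round(E,1),'c',E[0][:2]/2+E[1][:2]/2,E[2][:2]/2+E[3][:2]/2)
B=[g(q,49) for q in((40,43),(504,60),(12,386),(490,402))]
for b in B:print('deck',np.round(b,1))
d=B[0]-B[1];print('yaw back',np.arctan2(-d[0],d[1]),np.linalg.norm(d))
Y=np.array([g(q,79) for q in((192,151),(398,212),(355,343),(154,278))])[:,:2];print(np.round(Y,1),'mean',Y.mean(0),[np.linalg.norm(Y[i]-Y[i-1]) for i in range(4)])
d=Y[0]-Y[1]+Y[3]-Y[2];print('yaw case',np.arctan2(-d[0],d[1]))
R=proj
for q in ((300,280),(260,100)):print('depth',px(c,*P(*q)))
# cover free edge/hinge
for q in((292,168),(285,287),(175,52),(157,248),(100,58),(78,247)):print('cov',q,np.round(px(c,q[0]*.7,q[1]*.7,50 if q[0]>250 else 206),1))
for q in((100,60),(300,500)):pass
E
```

```text
key [ 475.  -256.4   36.5]
key [ 468.7 -305.6   36.5]
key [ 463.3 -355.4   36.5]
yaw keys -0.11833338319223356 99.72931596693485
depth [ 475.0491563  -256.28540856   35.96502265]
depth [ 468.66560401 -305.49483467   35.3599069 ]
pan [[ 576.9 -270.4   57. ]
 [ 569.1 -366.1   57. ]
 [ 621.1 -321.7   57. ]
 [ 525.8 -314.5   57. ]] c [ 572.99511871 -318.26010967] [ 573.43764279 -318.12927218]
deck [ 641.  -245.4   49. ]
deck [ 621.6 -407.2   49. ]
deck [ 520.5 -229.9   49. ]
deck [ 502.1 -390.1   49. ]
yaw back -0.11941264996676793 162.97199789683424
[[ 587.  -298.4]
 [ 561.8 -361.9]
 [ 521.2 -344.7]
 [ 546.9 -283.7]] mean [ 554.2298642  -322.16312728] [np.float64(42.766276740005246), np.float64(68.35076274672215), np.float64(44.11591596379714), np.float64(66.22325729458476)]
yaw case -0.3872725334848324
depth [ 542.58220837 -329.27282236   78.67564496]
depth [ 610.46511594 -320.96998656   57.81440841]
cov (292, 168) [ 638.5 -244.3   50. ]
cov (285, 287) [ 528.7 -232.6   50. ]
cov (175, 52) [ 638.  -218.4  206. ]
cov (157, 248) [ 529.  -207.5  206. ]
cov (100, 58) [ 637.8 -177.5  206. ]
cov (78, 247) [ 532.9 -167.   206. ]
```

```bash
sed -i 's/^YAW=.*/YAW=-0.118/' h.py; cat >> h.py <<'E'
PAN=np.array([573.2,-318.2,57.]);
def S(x,y,z): # pan-centred scale axes -> world
    return PAN*[1,1,0]+Ro.from_euler('z',YAW).as_matrix()@np.array([x,y,0])+[0,0,z]
def inS(X): 
    r=Ro.from_euler('z',YAW).as_matrix().T@(np.array(X)-PAN); r[2]=X[2]; return r
E
python3 - <<'E'
from h import *
c=load('wrist');f,cx,cy=cam(c);T=np.array(c['T_tool_cam'])
for q in((322,358),(330,360),(310,370),(325,380),(461,358),(475,372),(320,450),(475,450)):
    u,v=q[0]*.7,q[1]*.7;z=c['z_map'][int(v),int(u)];X=T@[(u-cx)/f*z,(v-cy)/f*z,z,1];print(q,np.round(X[:3],1))
# start pose: tips before the case
plan(25,tip=S(-75,-6,75))
E
```

```text
(322, 358) [ 11.6 -26.3  10.9]
(330, 360) [ 11.7 -23.2   9.2]
(310, 370) [  8.4 -30.2   7.9]
(325, 380) [ 12.1 -22.6  -5.5]
(461, 358) [12.  23.2 10. ]
(475, 372) [12.3 26.2 -0.8]
(320, 450) [ -2.9 -22.5 -20.3]
(475, 450) [ 17.8  17.5 -46.4]
turn [-0.0146 -0.0003  0.0331] /row n= 1 trans [-39.5 -15.  177.3] n 5.0
```

```bash
python3 - <<'E'
from h import *
print(inS(sense()['eef_pos']));plan(25,tcp=S(-80,-6,76))
E
```

```text
[-122.18482307  -21.02638278  269.53986641]
turn [-0.0146 -0.0003  0.0331] /row n= 1 trans [-43.6 -15.  193.2] n 5.0
```

{"method": "move_arm", "body": {
  "moves": [
    {"turn": [-0.0146,-0.0003,0.0331],"translation": [0,0,0],"hand": 0.5},
    {"turn": [0,0,0],"translation": [-7.3,-2.5,32.2],"hand": 0.5},
    {"turn": [0,0,0],"translation": [-7.3,-2.5,32.2],"hand": 0.5},
    {"turn": [0,0,0],"translation": [-7.3,-2.5,32.2],"hand": 0.5},
    {"turn": [0,0,0],"translation": [-7.3,-2.5,32.2],"hand": 0.5},
    {"turn": [0,0,0],"translation": [-7.3,-2.5,32.2],"hand": 0.5},
    {"turn": [0,0,0],"translation": [-7.2,-2.5,32.2],"hand": 0.5},
    {"turn": [0,0,0],"translation": [0,0,0],"hand": 0.5},
    {"turn": [0,0,0],"translation": [0,0,0],"hand": 0.5}
  ]
}}

```text
time_s: 2.28
eef_pos: [492.1, -315.5, 75.6]
ee_rot: [0.012, 0.975, -0.059, 0.215]
force: [0.5, 0.2, 0.7]
grip_width: 0.502
grip_force: 0.0
```

```bash
python3 - <<'E'
from h import *
print(inS(sense()['eef_pos']),sense()['force']);plan(25,tcp=S(-42,-6,76))
c=grab('wrist')
cv2.imwrite('pics/w2.png',cv2.resize(c['image'],(800,600),interpolation=cv2.INTER_CUBIC))
E
```

```text
[-80.87850081  -6.89950707  75.63326293] [0.47971883 0.24254213 0.66614612]
turn [-0.0007  0.0015 -0.0029] /row n= 1 trans [35.4 -0.9 16.1] n 1.0
```

View pics/w2.png

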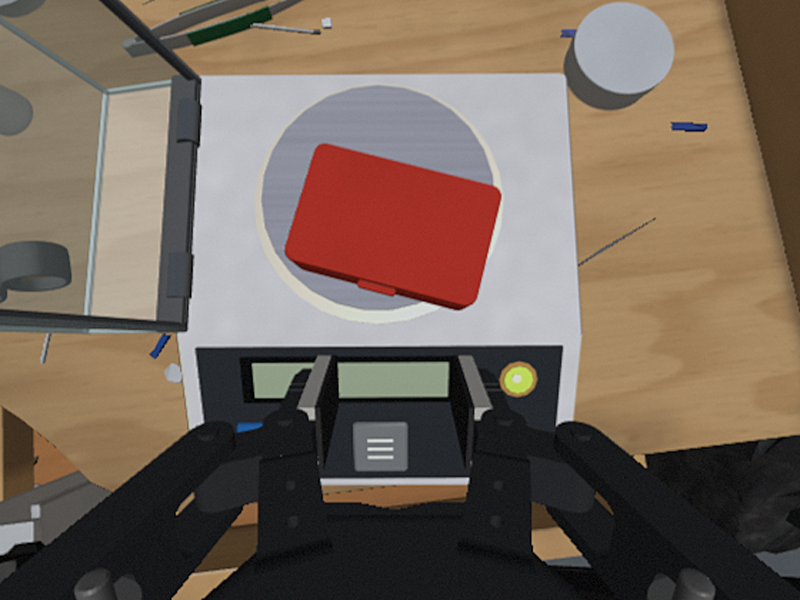

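The case sits ahead of the fingers, with its right front corner at (470,305) and both fingertips clear at about (325,357) and (465,357).

{"method": "move_arm", "body": {
  "moves": [
    {"turn": [0,0,0],"translation": [7.2,-0.9,3.4],"hand": 0.5},
    {"turn": [0,0,0],"translation": [3.6,0,1.7],"hand": 0.5},
    {"turn": [0,0,0],"translation": [3.6,0,1.7],"hand": 0.5},
    {"turn": [0,0,0],"translation": [3.6,0,1.7],"hand": 0.5},
    {"turn": [0,0,0],"translation": [3.6,0,1.7],"hand": 0.5},
    {"turn": [0,0,0],"translation": [3.6,0,1.7],"hand": 0.5},
    {"turn": [0,0,0],"translation": [2.7,0,1.3],"hand": 0.5},
    {"turn": [0,0,0],"translation": [2.7,0,1.3],"hand": 0.5},
    {"turn": [0,0,0],"translation": [0,0,0],"hand": 0.5},
    {"turn": [0,0,0],"translation": [0,0,0],"hand": 0.5}
  ]
}}

```text
time_s: 3.17
eef_pos: [526.8, -318.2, 76.0]
ee_rot: [0.013, 0.975, -0.058, 0.216]
force: [-0.6, 0.2, -0.4]
grip_width: 0.503
grip_force: 0.0
```

```bash
cat >> h.py <<'E'
def case(n='wrist'):
    c=grab(n);h=cv2.cvtColor(c['image'],cv2.COLOR_BGR2HSV)
    m=((h[...,0]<8)|(h[...,0]>172))&(h[...,1]>150)&(h[...,2]>60)
    v,u=np.nonzero(m&(c['z_map']>0));f,cx,cy=cam(c);z=c['z_map'][v,u]
    R,o=ext(c);X=(R@np.stack([(u-cx)/f*z,(v-cy)/f*z,z])).T+o
    Q=np.array([inS(x) for x in X]);k=(Q[:,2]>74)&(Q[:,2]<84)&(abs(Q[:,:2])<80).all(1);Q=Q[k]
    r=cv2.minAreaRect(Q[:,:2].astype(np.float32));print('case top rect (scale axes, pan-centred)',np.round(r[0],1),np.round(r[1],1),round(r[2],1),'z',round(np.median(Q[:,2]),1),len(Q),'tcp',np.round(inS(c['s']['eef_pos']),1),'F',np.round(c['s']['force'],1))
E
python3 -c "
from h import *
case()"
```

```text
case top rect (scale axes, pan-centred) [-7.6 -2.8] [46.9 69.3] 0.0 z 78.4 12192 tcp [-46.   -5.4  76. ] F [-0.6  0.2 -0.4]
```

{"method": "move_arm", "body": {
  "moves": [
    {"turn": [0,0,0],"translation": [2.3,0,1.1],"hand": 0.5},
    {"turn": [0,0,0],"translation": [2.3,0,1.1],"hand": 0.5},
    {"turn": [0,0,0],"translation": [1.4,0,0.6],"hand": 0.5},
    {"turn": [0,0,0],"translation": [0.7,0,0.3],"hand": 0.5},
    {"turn": [0,0,0],"translation": [0,0,0],"hand": 0.5},
    {"turn": [0,0,0],"translation": [0,0,0],"hand": 0.5}
  ]
}}

```text
time_s: 3.72
eef_pos: [534.1, -319.1, 76.1]
ee_rot: [0.013, 0.974, -0.058, 0.216]
force: [-0.1, -0.6, -0.5]
grip_width: 0.497
grip_force: 0.0
```

```bash
python3 -c "
from h import *
case()"
```

```text
case top rect (scale axes, pan-centred) [-0.6 -2.9] [47.2 69.7] 0.0 z 78.4 12213 tcp [-38.7  -5.5  76.1] F [-0.1 -0.6 -0.5]
```

{"method": "move_arm", "body": {
  "moves": [
    {"turn": [0,0,0],"translation": [0,0,-22],"hand": 0.5},
    {"turn": [0,0,0],"translation": [0,0,-23],"hand": 1.0},
    {"turn": [0,0,0],"translation": [16.7,-1.3,7.8],"hand": 1.0},
    {"turn": [0,0,0],"translation": [16.7,-1.3,7.8],"hand": 1.0},
    {"turn": [0,0,0],"translation": [16.6,-1.4,7.8],"hand": 1.0},
    {"turn": [0,0,0],"translation": [0,0,0],"hand": 1.0},
    {"turn": [0,0,0],"translation": [0,0,0],"hand": 1.0}
  ]
}}

```text
time_s: 4.35
eef_pos: [570.6, -319.1, 116.5]
ee_rot: [0.013, 0.975, -0.058, 0.216]
force: [0.2, -0.4, -0.2]
grip_width: 0.995
grip_force: 0.0
```

```bash
python3 - <<'E'
from h import *
c=grab('wrist');f,cx,cy=cam(c);T=np.array(c['T_tool_cam']);print(inS(c['s']['eef_pos']));plan(25,tcp=S(-2.5,-1.5,73))
# tip location in tool coords: highest z among points with |y| 38..60
v,u=np.mgrid[:420,:560];z=c['z_map'];X=np.stack([(u-cx)/f*z,(v-cy)/f*z,z],-1)@T[:3,:3].T+T[:3,3]
m=(z>0)&(abs(X[...,1])>36)&(abs(X[...,1])<62)&(X[...,0]<14)&(X[...,2]>-10)&(X[...,2]<20)&(X[...,0]>5)
for sgn in(-1,1):
    k=m&(np.sign(X[...,1])==sgn);print(k.sum(),X[k][:,2].max() if k.any() else 0,np.percentile(abs(X[k][:,1]),[2,98]),X[k][:,0].max())
cv2.imwrite('pics/w3.png',cv2.resize(c['image'],(800,600),interpolation=cv2.INTER_CUBIC))
E
```

```text
[ -2.51346965  -1.22400521 116.54115277]
turn [ 0.0001  0.0001 -0.0008] /row n= 1 trans [-17.9   0.2  39.6] n 2.0
407 6.3187486422929595 [43.09665627 56.42189707] 12.988046319468822
414 6.059063317557204 [41.70377402 54.97952945] 12.857720638147256
```

View pics/w3.png

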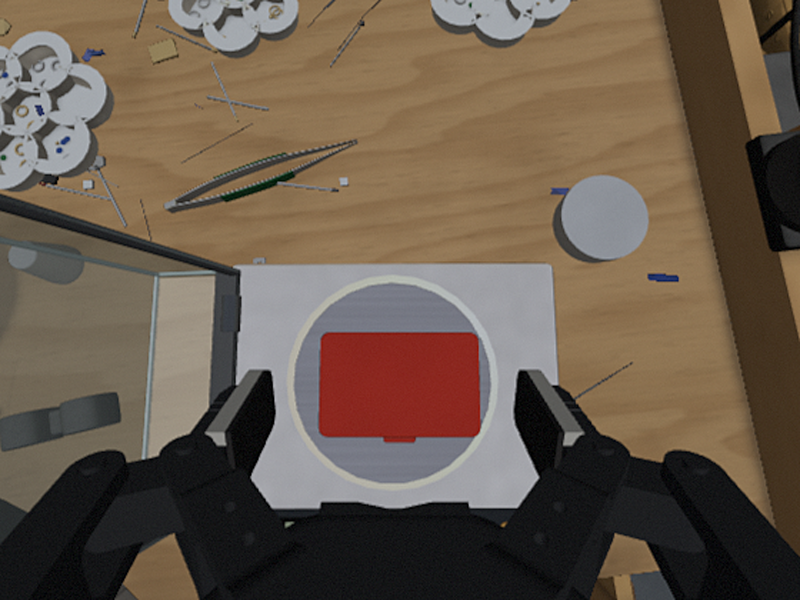

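The case is square on the pan, about 3 mm to its right, and the open fingers straddle it with clearance on both sides: (265,375) and (525,375).

{"method": "move_arm", "body": {
  "moves": [
    {"turn": [0,0,0],"translation": [-4.6,0,9.8],"hand": 1.0},
    {"turn": [0,0,0],"translation": [-4.6,0,9.8],"hand": 1.0},
    {"turn": [0,0,0],"translation": [-4.6,0,9.8],"hand": 1.0},
    {"turn": [0,0,0],"translation": [-4.6,0,9.8],"hand": 1.0},
    {"turn": [0,0,0],"translation": [0,0,0],"hand": 1.0},
    {"turn": [0,0,0],"translation": [0,-1.0,0],"hand": 0.95},
    {"turn": [0,0,0],"translation": [0,-0.5,0],"hand": 0.91},
    {"turn": [0,0,0],"translation": [0,0,0],"hand": 0.87},
    {"turn": [0,0,0],"translation": [0,0,0],"hand": 0.86},
    {"turn": [0,0,0],"translation": [0,0,0],"hand": 0.86}
  ],
  "grip_force": 20
}}

```text
time_s: 5.23
eef_pos: [570.7, -318.1, 74.1]
ee_rot: [0.013, 0.974, -0.058, 0.217]
force: [-0.3, 0.3, 0.6]
grip_width: 0.856
grip_force: 0.1
```

```bash
python3 -c "
from h import *
case();print(sense()['grip_width'],sense()['grip_force'])"
```

```text
case top rect (scale axes, pan-centred) [-0.2 -1.6] [70.9 47.1] 89.9 z 78.3 13831 tcp [-2.5 -0.2 74.1] F [-0.3  0.3  0.6]
0.8592876380824308 0.16530686058104038
```

{"method": "move_arm", "body": {
  "moves": [
    {"turn": [0,0,0],"translation": [0,-0.8,0],"hand": 0.86},
    {"turn": [0,0,0],"translation": [0,-0.8,0],"hand": 0.86},
    {"turn": [0,0,0],"translation": [0,0,0],"hand": 0.86},
    {"turn": [0,0,0],"translation": [0,0,0],"hand": 1.0},
    {"turn": [0,0,0],"translation": [0,1.6,0],"hand": 1.0},
    {"turn": [0,0,0],"translation": [0,0,0],"hand": 1.0},
    {"turn": [0,0,0],"translation": [4.6,0,-9.8],"hand": 1.0},
    {"turn": [0,0,0],"translation": [9.2,0,-19.6],"hand": 1.0},
    {"turn": [0,0,0],"translation": [4.6,0,-9.8],"hand": 1.0},
    {"turn": [0,0,0],"translation": [0,0,0],"hand": 1.0}
  ]
}}

```text
time_s: 6.12
eef_pos: [571.7, -318.9, 120.3]
ee_rot: [0.015, 0.974, -0.058, 0.218]
force: [-0.2, -0.3, 0.4]
grip_width: 1.005
grip_force: 0.0
```

```bash
python3 - <<'E'
from h import *
case()
# pan re-measure by circle: grey pan pixels at z 55..60
c=load('wrist');f,cx,cy=cam(c);R,o=ext(c)
h=cv2.cvtColor(c['image'],cv2.COLOR_BGR2HSV);print('pan hsv',h[290*7//10,400*7//10+0])
v,u=np.mgrid[:420,:560];z=c['z_map'];X=(np.stack([(u-cx)/f*z,(v-cy)/f*z,z],-1)@R.T+o)
Q=(X-PAN)@Ro.from_euler('z',YAW).as_matrix()
m=(h[...,1]>18)&(h[...,0]>100)&(h[...,0]<135)&(abs(X[...,2]-57)<5)&(abs(Q[...,:2])<60).all(-1)
print(m.sum(),cv2.minEnclosingCircle(Q[m][:,:2].astype(np.float32)),np.percentile(Q[m][:,:2],[0.5,99.5],axis=0))
# hinge/cover top corner in scale axes
for q in((238,270),(222,510)):print(np.round(inS(px(c,q[0]*.7,q[1]*.7,52)),1))
E
```

```text
case top rect (scale axes, pan-centred) [-0.7  0.7] [69.4 46.7] 89.9 z 78.4 7752 tcp [ -1.4  -0.9 120.3] F [-0.2 -0.3  0.4]
pan hsv [116  27 132]
6246 ((0.42454129457473755, 0.5809744596481323), 47.51982498168945) [[-45.48700839 -45.52936683]
 [ 46.29600091  46.55111927]]
[57.6 80.9 52. ]
[-60.6  83.1  52. ]
```

{"method": "move_arm", "body": {
  "moves": [
    {"turn": [0,0,0],"translation": [9,0,-36],"hand": 0.6},
    {"turn": [0,0,0],"translation": [15.3,0,-32.9],"hand": 0},
    {"turn": [0,0,0],"translation": [15.3,0,-32.9],"hand": 0},
    {"turn": [0,0,0],"translation": [15.3,0,-32.9],"hand": 0},
    {"turn": [0,0,0],"translation": [0,-31,0],"hand": 0},
    {"turn": [0,0,0],"translation": [0,-31,0],"hand": 0},
    {"turn": [0,0,0],"translation": [0,-31,0],"hand": 0},
    {"turn": [0,0,0],"translation": [0,-31,0],"hand": 0},
    {"turn": [0,0,0],"translation": [0,-31,0],"hand": 0},
    {"turn": [0,0,0],"translation": [0,-31,0],"hand": 0}
  ]
}}

```text
time_s: 7.0
eef_pos: [585.3, -130.8, 261.1]
ee_rot: [0.013, 0.975, -0.058, 0.216]
force: [0.8, 0.6, 0.4]
grip_width: -0.0
grip_force: 0.0
```

```bash
python3 - <<'E'
from h import *
s=sense();print(inS(s['eef_pos']),s['force'],s['grip_width']);plan(25,tcp=S(-8,185,202))
c=grab('wrist')
f,cx,cy=cam(c);T=np.array(c['T_tool_cam'])
v,u=np.mgrid[:420,:560];z=c['z_map'];X=np.stack([(u-cx)/f*z,(v-cy)/f*z,z],-1)@T[:3,:3].T+T[:3,3]
m=(z>0)&(abs(X[...,1])<30)&(abs(X[...,0])<14)&(X[...,2]>5)&(X[...,2]<25)
print(m.sum(),X[m].max(0),X[m].min(0))
cv2.imwrite('pics/w4.png',cv2.resize(c['image'],(800,600)))
E
```

```text
[-10.03528284 187.51215316 261.05657393] [0.76700386 0.62063037 0.42239589] -0.00034692418915990283
turn [ 0.      0.0007 -0.0012] /row n= 1 trans [-23.1   2.5  54.4] n 2.0
393 [12.90202726 12.64173685 15.8383232 ] [  7.102729   -14.3813244    5.10306618]
```

View pics/w4.png

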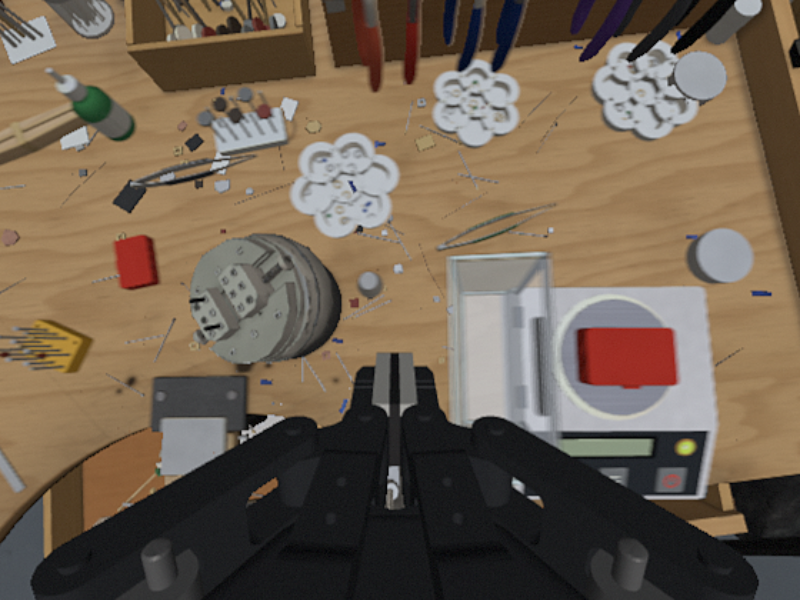

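The picture shows the closed fingertips at (394,355), left of the cover whose top face is at x≈450. The case sits centred on the pan at (628,357).

{"method": "move_arm", "body": {
  "moves": [
    {"turn": [0,0,0],"translation": [-11.5,0,27.2],"hand": 0},
    {"turn": [0,0,0],"translation": [-11.5,0,27.2],"hand": 0},
    {"turn": [0,0,0],"translation": [0,10,0],"hand": 0},
    {"turn": [0,0,0],"translation": [0,10,0],"hand": 0},
    {"turn": [0,0,0],"translation": [0,10,0],"hand": 0},
    {"turn": [0,0,0],"translation": [0,10,0],"hand": 0},
    {"turn": [0,0,0],"translation": [0,5,0],"hand": 0}
  ]
}}

```text
time_s: 7.63
eef_pos: [582.6, -179.6, 204.8]
ee_rot: [0.014, 0.974, -0.059, 0.218]
force: [-0.3, 1.7, 1.1]
grip_width: 0.004
grip_force: 0.9
```

```bash
python3 - <<'E'
from h import *
s=sense();print(inS(s['eef_pos']),s['force']);plan(25,tcp=S(-8,92,212))
E
```

```text
[ -6.94933367 138.72902826 204.7877456 ] [-0.32126473  1.68776652  1.05013662]
turn [ 0.0024 -0.0033 -0.0019] /row n= 1 trans [ 2.1 46.7 -7. ] n 2.0
```

{"method": "move_arm", "body": {
  "moves": [
    {"turn": [0,0,0],"translation": [0.5,9.4,-1.2],"hand": 0},
    {"turn": [0,0,0],"translation": [0.5,9.4,-1.2],"hand": 0},
    {"turn": [0,0,0],"translation": [0.5,9.4,-1.2],"hand": 0},
    {"turn": [0,0,0],"translation": [0.5,9.4,-1.2],"hand": 0},
    {"turn": [0,0,0],"translation": [0.5,9.4,-1.2],"hand": 0},
    {"turn": [0,0,0],"translation": [-0.6,10.2,1.4],"hand": 0},
    {"turn": [0,0,0],"translation": [-0.6,10.2,1.4],"hand": 0},
    {"turn": [0,0,0],"translation": [-0.6,10.2,1.4],"hand": 0},
    {"turn": [0,0,0],"translation": [-0.6,10.2,1.4],"hand": 0}
  ]
}}

```text
time_s: 8.38
eef_pos: [571.6, -265.6, 203.1]
ee_rot: [0.013, 0.975, -0.058, 0.216]
force: [-0.2, 2.0, 0.1]
grip_width: -0.002
grip_force: 0.5
```

```bash
python3 - <<'E'
from h import *
s=sense();print(inS(s['eef_pos']),s['force']);plan(25,tcp=S(-8,13.5,187))
E
```

```text
[ -7.74798604  52.07350293 203.10054965] [-0.15655573  1.95033148  0.12476283]
turn [ 0.0005 -0.0002 -0.0012] /row n= 1 trans [-7.  38.6 14.5] n 2.0
```

{"method": "move_arm", "body": {
  "moves": [
    {"turn": [0,0,0],"translation": [-1.7,9.6,3.6],"hand": 0},
    {"turn": [0,0,0],"translation": [-1.7,9.6,3.6],"hand": 0},
    {"turn": [0,0,0],"translation": [-1.7,9.6,3.6],"hand": 0},
    {"turn": [0,0,0],"translation": [-1.7,9.6,3.6],"hand": 0},
    {"turn": [0,0,0],"translation": [-3.1,7.6,6.6],"hand": 0},
    {"turn": [0,0,0],"translation": [-3.1,7.6,6.6],"hand": 0},
    {"turn": [0,0,0],"translation": [-3.1,7.6,6.6],"hand": 0},
    {"turn": [0,0,0],"translation": [-3.1,7.6,6.6],"hand": 0}
  ]
}}

```text
time_s: 9.05
eef_pos: [563.4, -333.5, 157.5]
ee_rot: [0.013, 0.975, -0.058, 0.216]
force: [1.9, -0.4, 0.3]
grip_width: -0.002
grip_force: 0.3
```

```bash
python3 - <<'E'
from h import *
s=sense();print(inS(s['eef_pos']),s['force']);plan(25,tcp=S(-8,-37.5,130))
E
```

```text
[ -7.92622977 -16.30256764 157.45742252] [ 1.86549058 -0.43642463  0.25740239]
turn [ 0.0004 -0.0003 -0.001 ] /row n= 1 trans [-11.7  21.2  24.9] n 1.0
```

{"method": "move_arm", "body": {
  "moves": [
    {"turn": [0,0,0],"translation": [-2.9,5.3,6.2],"hand": 0},
    {"turn": [0,0,0],"translation": [-2.9,5.3,6.2],"hand": 0},
    {"turn": [0,0,0],"translation": [-2.9,5.3,6.2],"hand": 0},
    {"turn": [0,0,0],"translation": [-2.9,5.3,6.2],"hand": 0},
    {"turn": [0,0,0],"translation": [-0.8,1,1.8],"hand": 0},
    {"turn": [0,0,0],"translation": [-0.8,0,1.8],"hand": 0},
    {"turn": [0,0,0],"translation": [0,0,0],"hand": 0}
  ]
}}

```text
time_s: 9.63
eef_pos: [560.9, -354.7, 126.8]
ee_rot: [0.013, 0.975, -0.058, 0.216]
force: [0.6, 0.9, -0.7]
grip_width: -0.003
grip_force: 0.0
```

{"method": "move_arm", "body": {
  "moves": [
    {"turn": [0,0,0],"translation": [-0.8,0,1.8],"hand": 0},
    {"turn": [0,0,0],"translation": [-0.4,0,0.9],"hand": 0},
    {"turn": [0,0,0],"translation": [0,0,0],"hand": 0}
  ]
}}

```text
time_s: 9.88
eef_pos: [561.1, -354.7, 124.2]
ee_rot: [0.013, 0.974, -0.058, 0.216]
force: [-0.0, 0.0, 0.3]
grip_width: 0.0
grip_force: 0.1
```

```bash
python3 - <<'E'
from h import *
s=sense();print(inS(s['eef_pos']),s['force'])
c=grab('side');a=cv2.resize(c['image'][175:345,190:360],(595,595),interpolation=cv2.INTER_CUBIC)
cv2.imwrite('pics/s2.png',a)
E
```

```text
[ -7.70649825 -37.66155136 124.21646696] [-0.04715275  0.04553698  0.33657425]
```

View pics/s2.png

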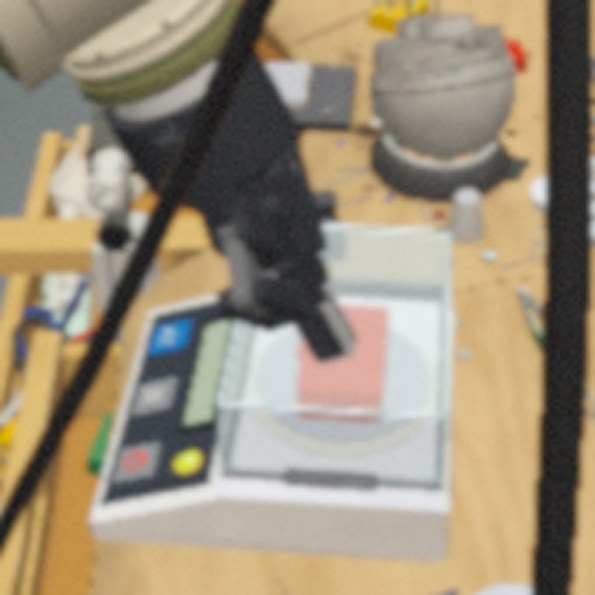

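The cover is almost shut, with the fingers on its top at (340,350) and the case visible under it. I keep pressing down gently until the force rises.

{"method": "move_arm", "body": {
  "moves": [
    {"turn": [0,0,0],"translation": [-0.8,0,1.8],"hand": 0},
    {"turn": [0,0,0],"translation": [-0.4,0,0.9],"hand": 0},
    {"turn": [0,0,0],"translation": [0,0,0],"hand": 0}
  ]
}}

```text
time_s: 10.18
eef_pos: [561.1, -354.8, 121.0]
ee_rot: [0.013, 0.975, -0.058, 0.216]
force: [-0.1, -0.6, 0.3]
grip_width: 0.003
grip_force: 0.1
```

{"method": "move_arm", "body": {
  "moves": [
    {"turn": [0,0,0],"translation": [-0.4,0,0.9],"hand": 0},
    {"turn": [0,0,0],"translation": [0,0,0],"hand": 0}
  ]
}}

```text
time_s: 10.35
eef_pos: [561.2, -355.0, 120.5]
ee_rot: [0.013, 0.974, -0.058, 0.217]
force: [0.0, 0.6, 3.4]
grip_width: -0.001
grip_force: 1.4
```

{"method": "move_arm", "body": {
  "moves": [
    {"turn": [0,0,0],"translation": [-0.4,0,0.9],"hand": 0},
    {"turn": [0,0,0],"translation": [0,0,0],"hand": 0}
  ]
}}

```text
time_s: 10.52
eef_pos: [561.3, -355.0, 120.2]
ee_rot: [0.013, 0.974, -0.058, 0.217]
force: [-5.1, 2.6, 8.8]
grip_width: 0.002
grip_force: 4.3
```

The force rises to about 9 N with almost no travel, so the cover is shut. Next I lift off and go to the tare key.

{"method": "move_arm", "body": {
  "moves": [
    {"turn": [0,0,0],"translation": [8.5,0,-18.1],"hand": 0},
    {"turn": [0,0,0],"translation": [8.5,0,-18.1],"hand": 0},
    {"turn": [0,-0.0873,0],"translation": [0,0,0],"hand": 0}
  ]
}}

```text
time_s: 10.77
eef_pos: [560.7, -355.6, 162.2]
ee_rot: [0.012, 0.983, -0.059, 0.175]
force: [-0.6, 0.8, 0.1]
grip_width: -0.0
grip_force: 0.0
```

```bash
python3 - <<'E'
from h import *
s=sense();print(s['eef_pos'],s['force'])
c=grab('wrist')
k=np.array([475,-256.3,35])
T=Rt(20); n=-T[:,2];print(n)
plan(20,tcp=k+n*(19+30)); plan(20,tcp=k+n*22)
c2=grab('side')
a=cv2.resize(c2['image'][200:330,200:330],(520,520),interpolation=cv2.INTER_CUBIC)
b=cv2.resize(c['image'],(280,210));o=np.zeros((520,800,3),np.uint8);o[:,:520]=a;o[:210,520:]=b
cv2.imwrite('pics/s3.png',o)
# clear cover top depth & free edge
E
```

```text
[ 560.74660136 -355.62039249  162.18119171] [-0.59670434  0.83252758  0.05007493]
[-0.33964176  0.04026478  0.93969262]
turn [ 0.0045  0.0039 -0.0009] /row n= 1 trans [-135.5  -88.6   36.8] n 5.0
turn [ 0.0045  0.0039 -0.0009] /row n= 1 trans [-135.5  -88.6   63.8] n 5.0
```

View pics/s3.png

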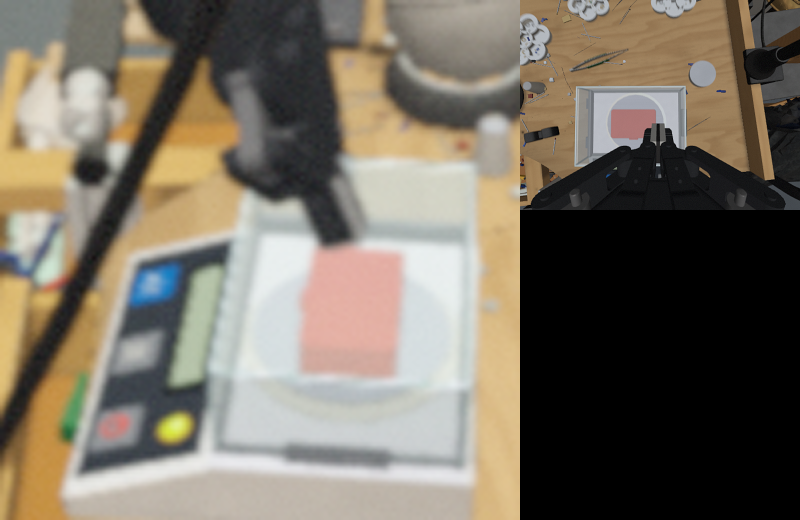

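The cover is shut over the case, which lies in the middle of the pan, and the blue key is clear at (155,285).

{"method": "move_arm", "body": {
  "moves": [
    {"turn": [0.0045,0.0039,0],"translation": [0,0,0],"hand": 0},
    {"turn": [0,0,0],"translation": [-27.1,-17.7,0],"hand": 0},
    {"turn": [0,0,0],"translation": [-27.1,-17.7,0],"hand": 0},
    {"turn": [0,0,0],"translation": [-27.1,-17.7,0],"hand": 0},
    {"turn": [0,0,0],"translation": [-27.1,-17.7,0],"hand": 0},
    {"turn": [0,0,0],"translation": [-27.1,-17.8,0],"hand": 0},
    {"turn": [0,0,0],"translation": [0,0,18],"hand": 0},
    {"turn": [0,0,0],"translation": [0,0,18.8],"hand": 0},
    {"turn": [0,0,0],"translation": [0,0,0],"hand": 0},
    {"turn": [0,0,0],"translation": [0,0,0],"hand": 0}
  ]
}}

```text
time_s: 11.7
eef_pos: [457.4, -252.6, 77.3]
ee_rot: [0.007, 0.983, -0.059, 0.175]
force: [-0.5, -0.2, 0.1]
grip_width: -0.001
grip_force: 0.0
```

```bash
python3 - <<'E'
from h import *
s=sense();print(s['eef_pos'],s['force'])
k=np.array([475,-256.3,35]);n=-Rt(20)[:,2]
plan(20,tcp=k+n*20)
c=grab('wrist')
cv2.imwrite('pics/w5.png',cv2.resize(c['image'][150:360,140:420],(800,600),interpolation=cv2.INTER_CUBIC))
for q in((0,50,0),(0,0,0),(0,-50,0)):
    pass
E
```

```text
[ 457.39785221 -252.64763784   77.25885676] [-0.47520486 -0.20661181  0.05761481]
turn [-0.0054 -0.0033 -0.002 ] /row n= 1 trans [ 2.4  1.6 25.8] n 1.0
```

View pics/w5.png

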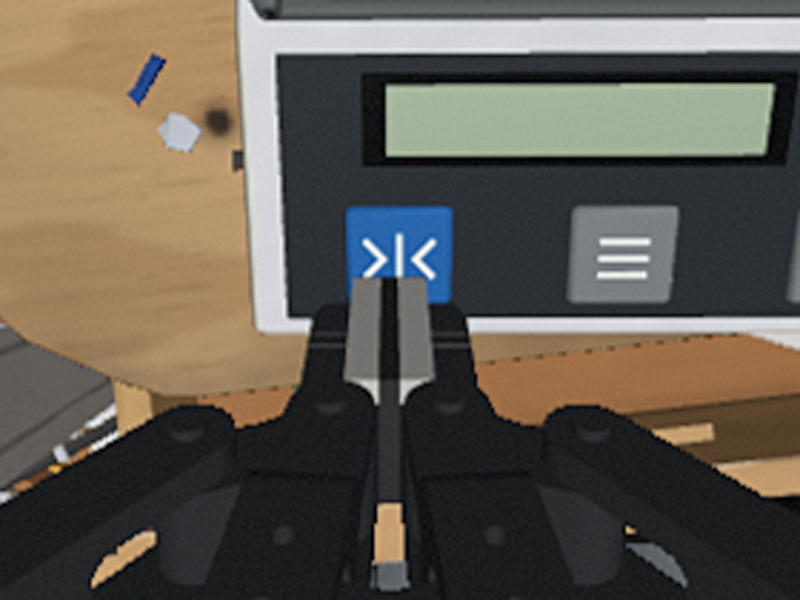

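The closed fingertips at (390,280) stand just short of the blue key, whose centre is at (399,256).

```bash
python3 - <<'E'
from h import *
c=load('wrist');f,cx,cy=cam(c);T=np.array(c['T_tool_cam'])
for q in((399,225),(375,230),(399,256),(425,230),(625,256)):
    u,v=140+q[0]*.35,150+q[1]*.35;z=c['z_map'][int(v),int(u)];X=T@[(u-cx)/f*z,(v-cy)/f*z,z,1];print(q,np.round(X[:3],1),np.round(px(c,u,v),1))
E
```

```text
(399, 225) [ 8.8  1.8 46.6] [ 481.4 -257.1   36.6]
(375, 230) [ 7.5 -3.5 46.7] [ 480.9 -251.7   36.1]
(399, 256) [ 2.   1.8 45.1] [ 474.5 -256.2   35.6]
(425, 230) [ 7.4  7.6 47.1] [ 479.5 -262.7   35.6]
(625, 256) [ 1.6 52.1 46. ] [ 468.5 -306.2   34.3]
```

{"method": "move_arm", "body": {
  "moves": [
    {"turn": [-0.0054,-0.0033,0],"translation": [2.2,1.7,10],"hand": 0},
    {"turn": [0,0,0],"translation": [0,0,10],"hand": 0},
    {"turn": [0,0,0],"translation": [0,0,3],"hand": 0},
    {"turn": [0,0,0],"translation": [0,0,1],"hand": 0},
    {"turn": [0,0,0],"translation": [0,0,1],"hand": 0},
    {"turn": [0,0,0],"translation": [0,0,0],"hand": 0},
    {"turn": [0,0,0],"translation": [0,0,0],"hand": 0}
  ]
}}

```text
time_s: 12.33
eef_pos: [468.5, -256.2, 55.7]
ee_rot: [0.011, 0.983, -0.059, 0.174]
force: [-1.0, -0.1, 0.8]
grip_width: -0.001
grip_force: 0.0
```

{"method": "move_arm", "body": {
  "moves": [
    {"turn": [0,0,0],"translation": [0,0,0.7],"hand": 0},
    {"turn": [0,0,0],"translation": [0,0,0.7],"hand": 0},
    {"turn": [0,0,0],"translation": [0,0,0],"hand": 0}
  ]
}}

```text
time_s: 12.58
eef_pos: [468.9, -256.1, 54.1]
ee_rot: [0.011, 0.983, -0.059, 0.174]
force: [-0.6, -0.6, 0.1]
grip_width: 0.002
grip_force: 0.0
```

{"method": "move_arm", "body": {
  "moves": [
    {"turn": [0,0,0],"translation": [0,0,0.6],"hand": 0},
    {"turn": [0,0,0],"translation": [0,0,0],"hand": 0}
  ]
}}

```text
time_s: 12.75
eef_pos: [469.1, -256.2, 53.5]
ee_rot: [0.011, 0.983, -0.059, 0.174]
force: [-0.6, -0.6, 0.1]
grip_width: -0.001
grip_force: 0.0
```

{"method": "move_arm", "body": {
  "moves": [
    {"turn": [0,0,0],"translation": [0,0,0.6],"hand": 0},
    {"turn": [0,0,0],"translation": [0,0,0],"hand": 0}
  ]
}}

```text
time_s: 12.92
eef_pos: [469.3, -256.2, 52.9]
ee_rot: [0.011, 0.983, -0.059, 0.174]
force: [-0.1, -0.7, 0.8]
grip_width: -0.0
grip_force: 0.0
```

{"method": "move_arm", "body": {
  "moves": [
    {"turn": [0,0,0],"translation": [0,0,0.6],"hand": 0},
    {"turn": [0,0,0],"translation": [0,0,0],"hand": 0}
  ]
}}

```text
time_s: 13.08
eef_pos: [469.6, -256.2, 52.4]
ee_rot: [0.011, 0.983, -0.059, 0.174]
force: [-0.9, -0.0, 2.7]
grip_width: 0.002
grip_force: 1.4
```

Contact with the key at about 2.8 N.

{"method": "move_arm", "body": {
  "moves": [
    {"turn": [0,0,0],"translation": [0,0,0.5],"hand": 0},
    {"turn": [0,0,0],"translation": [0,0,0],"hand": 0}
  ]
}}

```text
time_s: 13.25
eef_pos: [469.7, -256.3, 52.0]
ee_rot: [0.011, 0.983, -0.059, 0.174]
force: [-2.1, 0.8, 4.0]
grip_width: -0.003
grip_force: 2.1
```

{"method": "move_arm", "body": {
  "moves": [
    {"turn": [0,0,0],"translation": [0,0,0.5],"hand": 0},
    {"turn": [0,0,0],"translation": [0,0,0],"hand": 0}
  ]
}}

```text
time_s: 13.42
eef_pos: [469.9, -256.3, 51.6]
ee_rot: [0.011, 0.983, -0.059, 0.174]
force: [-2.3, 0.7, 4.7]
grip_width: 0.0
grip_force: 2.8
```

{"method": "move_arm", "body": {
  "moves": [
    {"turn": [0,0,0],"translation": [0,0,0.4],"hand": 0},
    {"turn": [0,0,0],"translation": [0,0,0],"hand": 0}
  ]
}}

```text
time_s: 13.58
eef_pos: [470.0, -256.3, 51.5]
ee_rot: [0.011, 0.983, -0.059, 0.174]
force: [-6.6, 1.8, 10.4]
grip_width: 0.001
grip_force: 5.4
```

About 12 N, bearing firmly. Hold for just over a second, then release.

{"method": "move_arm", "body": {
  "moves": [
    {"turn": [0,0,0],"translation": [0,0,0],"hand": 0},
    {"turn": [0,0,0],"translation": [0,0,0],"hand": 0},
    {"turn": [0,0,0],"translation": [0,0,0],"hand": 0},
    {"turn": [0,0,0],"translation": [0,0,0],"hand": 0},
    {"turn": [0,0,0],"translation": [0,0,0],"hand": 0},
    {"turn": [0,0,0],"translation": [0,0,0],"hand": 0}
  ]
}}

```text
time_s: 14.08
eef_pos: [469.9, -256.3, 51.4]
ee_rot: [0.011, 0.983, -0.059, 0.174]
force: [-6.5, 1.9, 9.1]
grip_width: -0.003
grip_force: 5.5
```

{"method": "move_arm", "body": {
  "moves": [
    {"turn": [0,0,0],"translation": [0,0,0],"hand": 0},
    {"turn": [0,0,0],"translation": [0,0,0],"hand": 0},
    {"turn": [0,0,0],"translation": [0,0,0],"hand": 0},
    {"turn": [0,0,0],"translation": [0,0,0],"hand": 0},
    {"turn": [0,0,0],"translation": [0,0,0],"hand": 0},
    {"turn": [0,0,0],"translation": [0,0,0],"hand": 0},
    {"turn": [0,0,0],"translation": [0,0,0],"hand": 0}
  ]
}}

```text
time_s: 14.67
eef_pos: [470.0, -256.3, 51.5]
ee_rot: [0.011, 0.983, -0.059, 0.174]
force: [-6.2, 1.7, 9.1]
grip_width: 0.003
grip_force: 5.5
```

{"method": "move_arm", "body": {
  "moves": [
    {"turn": [0,0,0],"translation": [0,0,-5],"hand": 0},
    {"turn": [0,0,0],"translation": [0,0,-20],"hand": 0},
    {"turn": [0,0,0],"translation": [0,0,-30],"hand": 0},
    {"turn": [0,0,0],"translation": [0,0,-35],"hand": 0},
    {"turn": [0,0,0],"translation": [0,0,-35],"hand": 0},
    {"turn": [0,0,0],"translation": [0,0,-35],"hand": 0},
    {"turn": [0,0,0],"translation": [0,0,0],"hand": 0},
    {"turn": [0,0,0],"translation": [0,0,0],"hand": 0}
  ]
}}

```text
time_s: 15.33
eef_pos: [415.6, -250.0, 202.9]
ee_rot: [0.012, 0.983, -0.059, 0.175]
force: [-0.2, 0.5, -0.6]
grip_width: 0.002
grip_force: 0.0
```

```bash
python3 - <<'E'
from h import *
c=grab('wrist');print(c['s']['eef_pos'],c['s']['force'])
f,cx,cy=cam(c);R,o=ext(c);v,u=np.mgrid[:420,:560];z=c['z_map']
Q=((np.stack([(u-cx)/f*z,(v-cy)/f*z,z],-1)@R.T+o)-PAN)@Ro.from_euler('z',YAW).as_matrix()+[0,0,57]
for x,y in((0,-60),(-40,-60),(40,60),(-40,60),(40,-60)):
    d=np.hypot(Q[...,0]-x,Q[...,1]-y);d[z==0]=1e9;i=np.unravel_index(d.argmin(),d.shape);print((x,y),np.round(Q[i],1))
h=cv2.cvtColor(c['image'],cv2.COLOR_BGR2HSV);m=((h[...,0]<8)|(h[...,0]>170))&(h[...,1]>70)&(abs(Q[...,:2])<60).all(-1)
vv,uu=np.nonzero(m)
P=np.array([inS(px(c,a,b,79))[:2] for a,b in zip(uu,vv)]);print(cv2.minAreaRect(P.astype(np.float32)),len(P))
cv2.imwrite('pics/w6.png',cv2.resize(c['image'],(800,600)))
E
```

```text
[ 415.57061364 -250.03942116  202.943403  ] [-0.19211793  0.47682894 -0.55807542]
(0, -60) [ -0.  -60.1  99.8]
(-40, -60) [-39.9 -59.8 100.8]
(40, 60) [ 39.5  60.  100.8]
(-40, 60) [-39.9  60.2  99.3]
(40, -60) [ 40.2 -59.7 100.8]
((-2.447641372680664, 1.4361572265625), (68.63958740234375, 46.7359733581543), 89.90896606445312) 3364
```

View pics/w6.png

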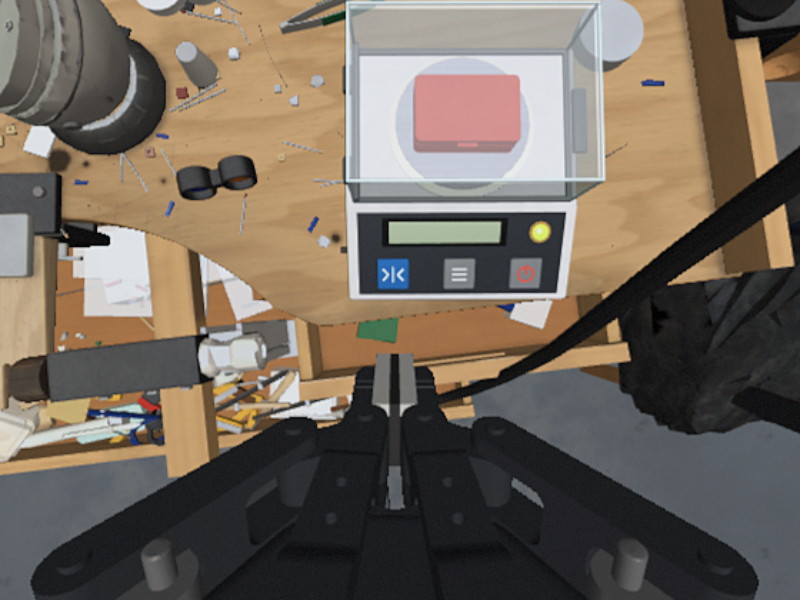

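The cover is shut, with its top level at 100 mm. The case is centred under it at (467,112), the tare key has been released and the loose things have not moved.

```bash
python3 -c "
from rig import finish_job
print(finish_job())"
```

```text
the job is handed in; nothing more can be done
None
```

The job is done and handed in: the red case lies flat, about 1 mm from the pan's centre, under the shut cover, and the tare key was held at about 11–12 N for just over a second, then released; no verdict came back.

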